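Push the slide box down the loading lane

TASK

Line up the slide box with the lane of the loading dock and push it down between the two guide rails until it sits straight and flat against the stop at the far end. Use only the fingers to push it gently along the plate: do not pinch, lift or tip it, let neither the box nor the robot touch either rail (they are adjusted), and leave the jar, bottle, weights and beaker around the dock where they are. Finish with the hand clear of everything.

Things in the scene. Friction and masses are not known exactly. Their poses are not given: they have to be found in the camera images.
- dock: Fixed grey plate, top 5 mm above the worktop; its lane leads from the robot's left to its right. Origin: underside, on the lane's centre line. +x runs along the lane from open mouth to stop, +y away from the robot, +z up. x -170 to -25 mm is a bare apron 200 mm wide (y +-100) where the box starts; x -30 to +170 mm is the lane part, 124 mm wide (y +-62).
- rail_far: Guide rail of bare aluminium on the side of the lane away from the robot, fixed to the dock; must not be touched. Its origin and axes coincide with the dock's. It occupies dock x -20 to +145 mm, y +38 to +50 mm, and its top is 19 mm above the worktop (14 mm above the plate).
- rail_near: The same guide rail on the robot's side: dock x -20 to +145 mm, y -50 to -38 mm, top 19 mm above the worktop; origin and axes coincide with the dock's; must not be touched. The lane between the rails is 76 mm wide, the box 56 mm.
- stop: Upright end stop fixed to the dock: aluminium block with black rubber face, 60 mm wide, rubber 52 mm (centred on y = 0), top 35 mm above the worktop. Origin and axes coincide with the dock's. Its face looks to dock -x and lies at dock x = +145 mm, so the box is home with its centre at dock x = +105 mm.
- slide_box: Closed slide box, white with grey lid and paper label, a flat-sided block 80 mm long (own x), 56 wide (own y), 45 high, 0.18 to 0.35 kg, loose on the apron, stays where it is left. Origin: centre of its underside, 5 mm above the worktop. Its x points to the stop, up to 0.25 rad askew; it starts up to 30 mm to either side of the lane's centre line, at dock x -105 to -85 mm.
- sample_jar_0: Bystander: brown sample jar with black lid, 54 mm across, 65 mm high, beside the far rail; origin at the centre of its underside. Leave it.
- dropper_bottle: Bystander: brown dropper bottle, 39 mm across, 109 mm high, on the far side near the mouth; origin at the centre of its underside. Leave it.
- weight_0: Bystander: brass weight with a knob, 29 mm across, 44 mm high, beside the near rail; origin at the centre of its underside. Leave it.
- weight_1: Bystander: smaller brass weight, 23 mm across, 35 mm high, beside the near rail; origin at the centre of its underside. Leave it.
- beaker_1: Bystander: glass beaker, 54 mm across, 65 mm high, beyond the stop; origin at the centre of its underside. Leave it.

How it is judged:
By the outcome, as a careful person would: the job done as asked, in the order asked, and still so for the second after the job is handed in, with the robot touching nothing.
It also fails if it takes over 67 s, if anything falls off the work surface, if the arm or the gripper's body presses on something with over 40 N, if the wrist force passes 120 N, or if a joint passes its speed limit or range.

ROBOT

A 7-joint arm with a two-finger parallel gripper is mounted at the origin on a cart in front of the work surface, level with it; the furniture and walls round the work are solid. World frame = base frame: x ahead of the robot, y to its left, z up, the work surface at z = 0. Lengths are in m, angles in rad, forces in N, time in s.
With the tool pointing down it reaches from about 0.425 to 0.95 m from the base axis. Payload 4.7 kg.
Tool frame: the origin (TCP) lies at the very end of the fingers, on their centre line; the grasp point (between the pads) lies 19 mm behind it; x points along the fingers, y is the direction in which the jaws open and shut, and the axes are right-handed (so a half turn about x gives the same grasp; the last joint's range is limited). The gripper opens to 85 mm and grips with 20 to 120 N. Pads are 22 mm wide; open, the fingers measure 114 mm over their backs; the gripper's body (76 mm by 85 mm) begins 54 mm behind the grasp point. The pads swing forward as they close: fully open they stand 13 mm farther back than shut.
Start: joints at [-1.299, 0.469, -0.049, 1.532, 0.024, 1.141, -0.082], TCP at [0.2, 0.645, 0.231] pointing down, gripper open.
Joint ranges: [-2.59, 2.59], [-0.33, 1.99], [-1.39, 1.29], [0.1, 2.45], [-1.04, 4.18], [0.21, 1.99], [-2.66, 2.66]. Speed limits (rad/s): [2.57, 2.57, 3.14, 3.14, 3.14, 3.14, 3.14].

INTERFACE

Orientations are given as a unit quaternion [x, y, z, w].
In Python, from cell import manip, vision, order, models gives the robot as it stands.
- The arm moves only by the tool arm_command, never from a script. Its argument "rows" is a list that holds one entry, the list of rows, each a list of 6 numbers: the shift along the world's x, y, z in cm, then the turn, a rotation vector about the world's x, y, z in rad. A call has 1 to 8 rows; each row is the pose to reach, as a shift and turn from the pose commanded when the call began; what a row does not reach only later rows make up. A row lasts 1/8 s, in which the tool goes at most 62.5 mm and 10.7 degrees, less where a joint would pass 70% of its speed; a pose out of reach is approached as far as the arm can. A call with a gripper value outside its range is refused whole. "gripper" is the gripper's target within -1 to 1 (shut at 1, half-way at 0, fully open at -1), set as the call begins (left out, the last holds). The fingers move at their own pace and stop on an object; "grip_force" is the grip in N (left out, the last holds). Time passes only in rows, so rows that repeat a pose let the fingers close. It gives the time, the measured TCP pose, the force and the opening at its end, in the units of the state.
- manip.get_state(): the state, without advancing time (a new reading comes with each control period).
- vision.grab_frame(name): name is "scene" or "top" or "wrist"; returns a dict with "frame" (480x640x3 uint8, red, green, blue), "camera_matrix" (3x3 intrinsics, pixels), "extrinsics" (4x4, takes a point from world to camera coordinates). Camera axes: x right, y down, z forward; pixel columns grow to the right and rows downward; lengths in m; the calibration is good to about 2 mm. A picture is of the moment at which its call begins. There is no depth.
- order.sign_off(): hands the job in, once; it reports no verdict.
Trained networks look in the newest picture that a camera, given by its name, has taken for a name from the list of things; names that differ only in an ending like _2 or _b are one class to them, and where a whole thing is asked for, a point or a joint stands for the part that bears it (a point fixed in the world has none). Each returns a list of dicts, best first, with "score" (0 to 1); they miss things now and then, are a little off and sometimes report something else, mostly with a low value. They report only what shows in the picture. A call takes as long as a camera call.
- models.outline_of(query, camera): "region" (480x640 bool, what is visible of it) and "at" ([row, column] in pixels, amid what is visible of it).
- models.pinpoint(query, camera): "at" ([row, column] in pixels: a listed point, or the origin of a listed thing).
The state is a dict: "clock": time; "joints": joint angles; "joint_velocities": joint speeds; "joint_efforts": joint torques, N m; "tcp_pos": TCP position; "eef_rot": TCP orientation; "force": force on the tool from outside, world axes, zero at the start; "ft_torque": the same for the moment, N m; "width": opening from 0.0 (shut) to 1.0 (fully open).
Only numpy, scipy, OpenCV 4.12 (cv2) and the standard library are available. Lean on these libraries where they do the work, as an engineer would, in place of code of your own. Each camera call takes 0.05 s, during which the arm holds its last target.

## Working session

There is one attempt and no reset: what is moved stays moved. The work goes in short steps, Python scripts to look and compute and a tool call to move; the robot and the scene stay as the last step left them, time stands still between calls to the robot, and variables do not carry over. Pictures are saved under pics/ and viewed, and the job is handed in when it is done.

Besides the shell and the picture viewer there is one more tool, called after ">>>" by a JSON object that holds its "fn" and its "kwargs". arm_command: Moves the arm, as the interface text tells. Its arguments: {"type":"object","properties":{"rows":{"type":"array","items":{"type":"array","items":{"type":"array","items":{"type":"number"}}}},"gripper":{"type":"number"},"grip_force":{"type":"number"}},"required":["rows"]}

```bash
ls; mkdir -p pics; cat > h.py <<'E'
import numpy as np, cv2
from cell import manip, vision, order, models
def grab(c,fn=None):
    f=vision.grab_frame(c)
    if fn: cv2.imwrite('pics/'+fn,cv2.cvtColor(f['frame'],cv2.COLOR_RGB2BGR))
    return f
def ray(f,px,z):
    K=np.array(f['camera_matrix']);E=np.array(f['extrinsics'])
    R=E[:3,:3];t=E[:3,3]
    d=R.T@np.linalg.solve(K,[px[1],px[0],1.]);o=-R.T@t
    return (o+d*(z-o[2])/d[2])
def proj(f,p):
    K=np.array(f['camera_matrix']);E=np.array(f['extrinsics'])
    c=K@(E[:3,:3]@np.array(p,float)+E[:3,3]);return c[:2]/c[2]
E
python3 - <<'E'
from h import *
for c in ['top','scene','wrist']:
    f=grab(c,c+'0.png'); print(c, np.round(np.array(f['extrinsics']),3).tolist(), np.round(f['camera_matrix'],1).tolist())
    for q in ['dock','slide_box','stop','rail_far','rail_near']:
        for n,z in (('pinpoint',0),):
            r=models.pinpoint(q,c)[:2]
            print(q,[(round(a['score'],2),np.round(a['at'],1).tolist(),np.round(ray(f,a['at'],.005 if q=='slide_box' else 0),4).tolist()) for a in r])
s=manip.get_state();print({k:np.round(v,3).tolist() for k,v in s.items()})
E
```

```text
pics
top [[0.008, -1.0, 0.023, -0.089], [-0.982, -0.012, -0.188, 0.565], [0.188, -0.021, -0.982, 0.766], [0.0, 0.0, 0.0, 1.0]] [[488.5, 0.0, 317.9], [0.0, 488.5, 243.2], [0.0, 0.0, 1.0]]
dock [(0.56, [254.6, 307.9], [0.555, -0.0668, 0.0])]
slide_box []
stop []
rail_far [(0.55, [178.1, 298.7], [0.6974, -0.0482, 0.0])]
rail_near []
scene [[0.559, -0.829, -0.013, -0.393], [-0.61, -0.4, -0.684, 0.334], [0.562, 0.391, -0.729, 0.584], [0.0, 0.0, 0.0, 1.0]] [[585.1, 0.0, 303.3], [0.0, 585.1, 236.7], [0.0, 0.0, 1.0]]
dock []
slide_box [(0.89, [233.7, 222.7], [0.5288, 0.0305, 0.005])]
stop []
rail_far []
rail_near [(0.84, [248.8, 285.5], [0.5596, -0.0644, 0.0])]
wrist [[0.295, 0.955, 0.001, -0.677], [0.909, -0.281, 0.308, -0.041], [0.295, -0.09, -0.951, 0.38], [0.0, 0.0, 0.0, 1.0]] [[432.5, 0.0, 322.0], [0.0, 432.5, 234.3], [0.0, 0.0, 1.0]]
dock []
slide_box []
stop []
rail_far []
rail_near []
{'clock': 0.9, 'joints': [-1.299, 0.469, -0.049, 1.532, 0.024, 1.141, -0.082], 'joint_velocities': [0.0, -0.002, 0.001, -0.0, 0.001, 0.001, -0.0], 'joint_efforts': [0.001, -51.016, -0.046, -23.801, 0.011, 0.001, 0.0], 'tcp_pos': [0.2, 0.645, 0.231], 'eef_rot': [0.106, 0.699, -0.106, 0.699], 'force': [-0.034, 0.316, 0.167], 'ft_torque': [-0.028, -0.02, 0.031], 'width': 1.002}
```

View pics/top0.png

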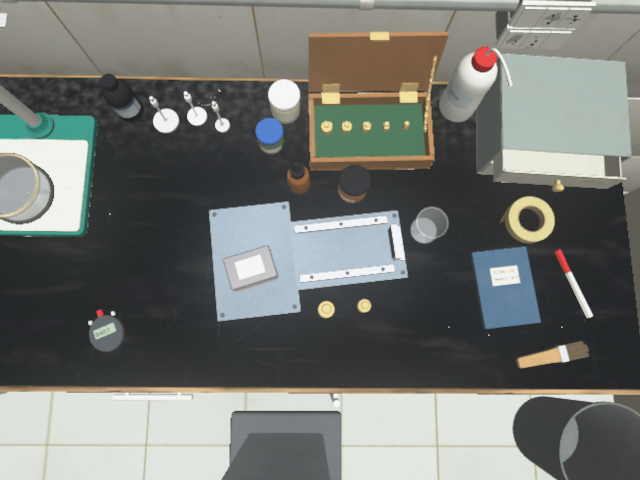

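View pics/scene0.png

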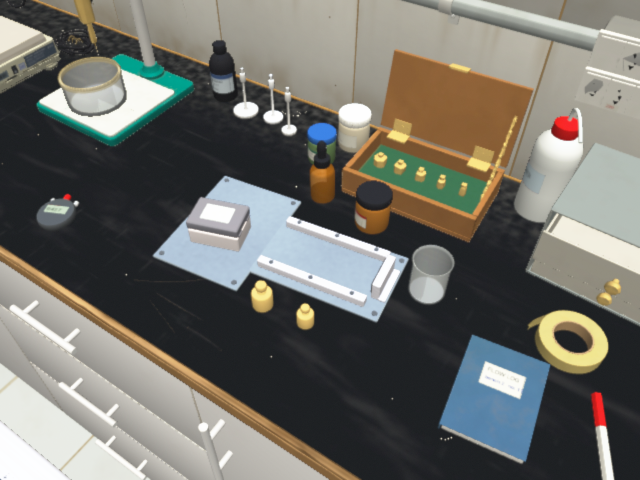

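```bash
python3 - <<'E'
import cv2
a=cv2.imread('pics/top0.png')[190:330,200:415]
cv2.imwrite('pics/top0z.png',cv2.resize(a,None,fx=3.7,fy=3.7,interpolation=cv2.INTER_CUBIC))
a=cv2.imread('pics/scene0.png')[170:320,150:415]
cv2.imwrite('pics/scene0z.png',cv2.resize(a,None,fx=3,fy=3,interpolation=cv2.INTER_CUBIC))
E
```

```text
(no output)
```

View pics/top0z.png

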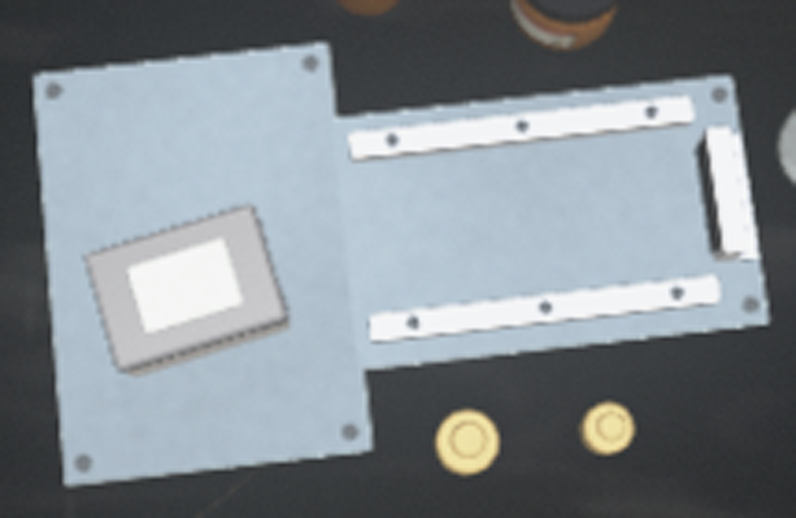

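View pics/scene0z.png

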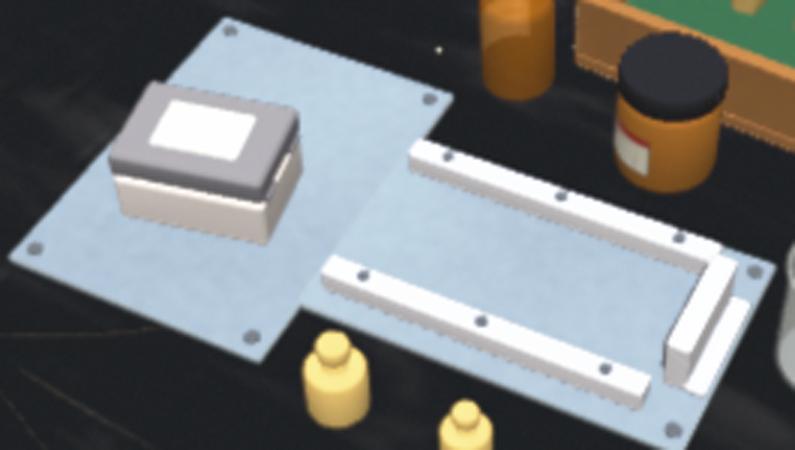

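```bash
cat > fit.py <<'E'
from h import *
from scipy.optimize import least_squares
def W(P,p):
    x,y,th=P; c,s=np.cos(th),np.sin(th)
    return [x+c*p[0]-s*p[1], y+s*p[0]+c*p[1], p[2]]
def fit(obs,x0):
    # obs: list of (frame, localpt, (u,v))
    fun=lambda P:np.concatenate([proj(f,W(P,l))-np.array(uv) for f,l,uv in obs])
    r=least_squares(fun,x0,x_scale=[.01,.01,.1],loss='soft_l1'); return r.x, r.fun
E
cat > f1.py <<'E'
from fit import *
ft=grab('top');fs=grab('scene')
T=lambda p:(200+(p[0]+.5)/3.7-.5,190+(p[1]+.5)/3.7-.5); S=lambda p:(150+(p[0]+.5)/3-.5,170+(p[1]+.5)/3-.5)
L=dict(a=(-.17,.1,.005),b=(-.025,.1,.005),c=(-.025,-.1,.005),d=(-.17,-.1,.005),e=(.17,.062,.005),f=(.17,-.062,.005))
t=dict(a=(33,74),b=(328,42),c=(372,450),d=(66,486),e=(733,75),f=(769,322)); s=dict(a=(226,17),b=(453,95),c=(261,362),d=(10,258),e=(776,266))
ot=[(ft,L[k],T(v)) for k,v in t.items()];os_=[(fs,L[k],S(v)) for k,v in s.items()]
x0=[.56,-.066,-1.5]
for o in (ot,os_,ot+os_):
    P,r=fit(o,x0);print('dock',P.round(4),r.round(1).tolist())
D=P
B=dict(a=(-.04,.028,.05),b=(.04,.028,.05),c=(.04,-.028,.05),d=(-.04,-.028,.05),e=(.04,-.028,.005),f=(-.04,-.028,.005))
t=dict(a=(86,256),b=(252,206),c=(288,320),d=(120,370)); s=dict(a=(155,83),b=(299,108),c=(265,193),d=(111,158),e=(265,241),f=(124,212))
ot=[(ft,B[k],T(v)) for k,v in t.items()];os_=[(fs,B[k],S(v)) for k,v in s.items()]
for o in (ot,os_,ot+os_):
    P,r=fit(o,[.53,.03,D[2]]);
    c,sn=np.cos(D[2]),np.sin(D[2]);d=P[:2]-D[:2]
    print('box',P.round(4),'in dock',np.round([c*d[0]+sn*d[1],-sn*d[0]+c*d[1],P[2]-D[2]],4),r.round(1).tolist())
for q in ['sample_jar_0','dropper_bottle','weight_0','weight_1','beaker_1']:
    r=models.pinpoint(q,'top')
    print(q,[(round(a['score'],2),ray(ft,a['at'],0)[:2].round(3).tolist()) for a in r[:2]])
E
python3 f1.py
```

```text
dock [ 0.5564 -0.0677 -1.4459] [-0.4, -0.3, 0.2, -0.2, 0.4, 0.2, -0.6, 0.3, -0.0, -0.5, 0.5, 0.4]
dock [ 0.5573 -0.067  -1.4465] [-0.4, -0.0, 0.9, 0.1, -0.3, -0.1, -0.9, -0.0, 0.9, -0.2]
dock [ 0.5568 -0.0674 -1.4464] [-0.6, -0.5, 0.0, -0.4, 0.2, -0.0, -0.8, -0.0, -0.2, -0.6, 0.4, 0.2, -0.4, 0.2, 0.9, 0.4, -0.3, 0.2, -1.0, 0.3, 0.9, 0.1]
box [ 0.5239  0.0293 -1.2559] in dock [-0.1    -0.0206  0.1906] [-0.5, -0.2, 0.6, -0.7, 0.5, 0.0, -0.6, 1.0]
box [ 0.5267  0.0296 -1.261 ] in dock [-0.1001 -0.0179  0.1854] [-0.3, -1.3, 1.7, 0.2, -0.4, -1.7, -1.0, -0.8, 2.6, 3.4, -0.5, 2.3]
box [ 0.5252  0.0292 -1.259 ] in dock [-0.0998 -0.0194  0.1874] [-0.4, -1.0, 0.8, -1.4, 0.5, -0.6, -0.6, 0.2, -0.8, -0.6, 1.3, 0.9, -0.7, -1.0, -1.4, 0.0, 2.2, 4.1, -0.9, 3.1]
sample_jar_0 [(0.76, [0.674, -0.149])]
dropper_bottle [(0.88, [0.694, -0.044])]
weight_0 [(0.71, [0.459, -0.165]), (0.49, [0.463, -0.1])]
weight_1 [(0.71, [0.459, -0.165]), (0.49, [0.463, -0.1])]
beaker_1 [(0.96, [0.603, -0.279])]
```

```bash
python3 - <<'E'
from h import *
from scipy.spatial.transform import Rotation as Ro
s=manip.get_state();R=Ro.from_quat(s['eef_rot']).as_matrix();print(R.round(3), s['clock'])
a=np.arctan2(R[1,1],R[0,1]);print('tool y az',a)
for n,t in (('A',-1.4464),('B',-1.4464+np.pi/2)):
    d=(t-a+np.pi/2)%np.pi-np.pi/2;print(n,'turn',d)
D=np.array([.5568,-.0674]);c,sn=np.cos(-1.4464),np.sin(-1.4464)
for p in [(-.1,-.09),(-.1,-.072),(-.1,-.039),(-.17,0),(.054,0)]:
    print(p,(D+[c*p[0]-sn*p[1],sn*p[0]+c*p[1]]).round(4))
E
```

```text
[[-0.     0.296  0.955]
 [ 0.     0.955 -0.296]
 [-1.     0.    -0.   ]] 1.25
tool y az 1.2700650108952098
A turn 0.4251276426945836
B turn -1.1456686841003132
(-0.1, -0.09) [0.4551 0.0207]
(-0.1, -0.072) [0.4729 0.0229]
(-0.1, -0.039) [0.5057 0.027 ]
(-0.17, 0) [0.5357 0.1013]
(0.054, 0) [ 0.5635 -0.121 ]
```

>>> {"fn": "arm_command", "kwargs": {"rows": [[[2.5,-6,0,0,0,0.05],[5,-12,0,0,0,0.1],[8,-18,0,0,0,0.15],[11.5,-24,0,0,0,0.2],[15,-30,0,0,0,0.25],[18,-35.5,0,0,0,0.3],[20,-41,0,0,0,0.35],[22,-47,0,0,0,0.4]]], "gripper": 0}}

```text
clock: 2.25
tcp_pos: [0.4142, 0.1918, 0.2318]
eef_rot: [-0.035, 0.706, 0.036, 0.707]
force: [1.1, 0.1, -0.1]
width: 0.5
```

>>> {"fn": "arm_command", "kwargs": {"rows": [[[1.2,-5,0,0,0,0.025],[2.4,-10,0,0,0,0.025],[3.5,-15.5,-3,0,0,0.025],[3.5,-15.5,-9,0,0,0.025],[3.5,-15.5,-14,0,0,0.025],[3.5,-15.5,-18,0,0,0.025],[3.5,-15.5,-20.5,0,0,0.025],[3.5,-15.5,-20.5,0,0,0.025]]]}}

```text
clock: 3.25
tcp_pos: [0.4472, 0.0385, 0.0251]
eef_rot: [-0.044, 0.707, 0.044, 0.704]
force: [0.1, -0.2, -0.2]
width: 0.498
```

```bash
python3 - <<'E'
from h import *
f=grab('top','top1.png');f=grab('scene','scene1.png');f=grab('wrist','wrist1.png')
s=manip.get_state();print({k:np.round(v,3).tolist() for k,v in s.items()})
a=cv2.imread('pics/top1.png')[190:340,200:415];b=cv2.imread('pics/scene1.png')[150:300,140:355]
cv2.imwrite('pics/c1.png',cv2.resize(np.vstack([a,b]),None,fx=2,fy=2))
E
```

```text
{'clock': 3.4, 'joints': [-0.348, 0.425, 0.205, 2.235, -0.179, 0.494, 1.692], 'joint_velocities': [-0.001, -0.013, 0.001, -0.002, -0.001, -0.003, 0.002], 'joint_efforts': [0.043, -35.543, 2.142, -12.008, 0.007, 0.018, -0.001], 'tcp_pos': [0.449, 0.039, 0.027], 'eef_rot': [-0.044, 0.705, 0.044, 0.707], 'force': [0.191, 0.175, 0.324], 'ft_torque': [0.002, -0.025, -0.011], 'width': 0.499}
```

View pics/c1.png

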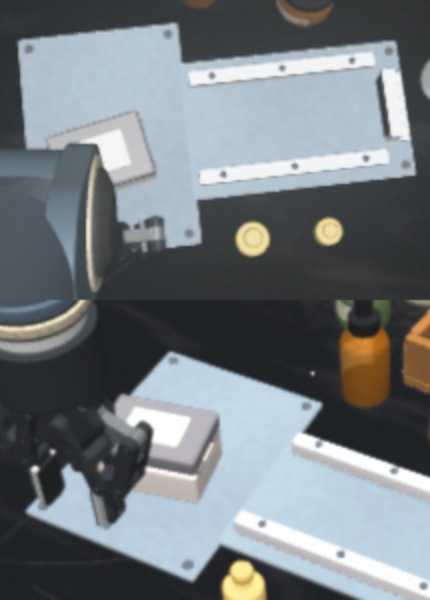

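View pics/wrist1.png

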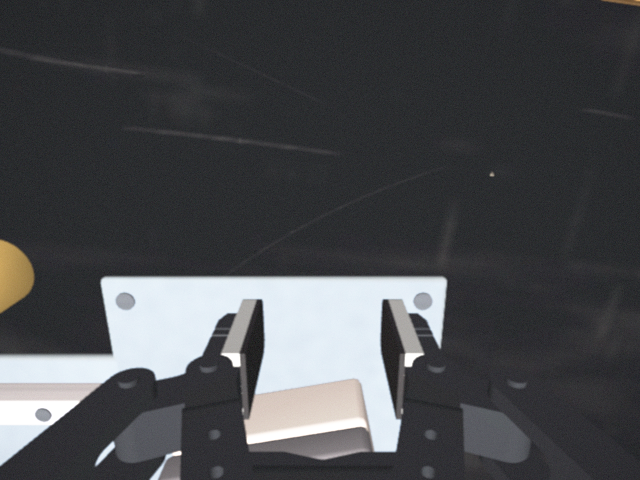

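>>> {"fn": "arm_command", "kwargs": {"rows": [[[0.24,-1.9,0,0,0,0],[1.2,-1.8,0,0,0,0],[2.2,-1.65,0,0,0,0],[2.8,-1.6,0,0,0,0],[3.2,-1.5,0,0,0,0],[3.5,-1.5,0,0,0,0],[3.8,-1.45,0,0,0,0],[4.1,-1.4,0,0,0,0]]]}}

```text
clock: 4.4
tcp_pos: [0.489, 0.0248, 0.0262]
eef_rot: [-0.044, 0.706, 0.044, 0.705]
force: [-0.5, 0.9, 0.3]
width: 0.498
```

```bash
cat >> h.py <<'E'
def dk(p):
    d=np.array(p[:2])-[.5568,-.0674];c,s=np.cos(-1.4464),np.sin(-1.4464)
    return np.round([c*d[0]+s*d[1],-s*d[0]+c*d[1]],4)
def st():
    s=manip.get_state();print(s['clock'],np.round(s['tcp_pos'],4),'dock',dk(s['tcp_pos']),'F',np.round(s['force'],1),'rot',np.round(s['eef_rot'],3),np.round(s['joints'],2))
E
python3 -c "from h import *;st()"
```

```text
4.4 [0.489  0.0248 0.0262] dock [-0.0999 -0.0558] F [-0.5  0.9  0.3] rot [-0.044  0.706  0.044  0.705] [-0.3   0.47  0.2   2.15 -0.18  0.54  1.73]
```

>>> {"fn": "arm_command", "kwargs": {"rows": [[[0.2,0.02,0,0,0,0],[0.4,0.05,0,0,0,0],[0.6,0.07,0,0,0,0],[0.8,0.1,0,0,0,0],[1.0,0.12,0,0,0,0],[1.2,0.15,0,0,0,0],[1.4,0.17,0,0,0,0]]]}}

```text
clock: 5.28
tcp_pos: [0.5031, 0.0262, 0.0263]
eef_rot: [-0.044, 0.706, 0.044, 0.706]
force: [-1.9, -0.3, 0.2]
width: 0.502
```

```bash
python3 - <<'E'
from h import *
st()
f=grab('top','top2.png');f=grab('scene','scene2.png');f=grab('wrist','wrist2.png')
a=cv2.imread('pics/top2.png')[190:340,200:415];b=cv2.imread('pics/scene2.png')[150:300,140:355]
cv2.imwrite('pics/c2.png',cv2.resize(np.vstack([a,b]),None,fx=2,fy=2))
st()
E
```

```text
5.275 [0.5031 0.0262 0.0263] dock [-0.0996 -0.0417] F [-1.9 -0.3  0.2] rot [-0.044  0.706  0.044  0.706] [-0.3   0.49  0.21  2.12 -0.18  0.56  1.73]
5.425 [0.5036 0.0263 0.0263] dock [-0.0995 -0.0411] F [-0.3 -0.5 -0.9] rot [-0.044  0.706  0.044  0.706] [-0.3   0.49  0.21  2.12 -0.18  0.55  1.73]
```

View pics/c2.png

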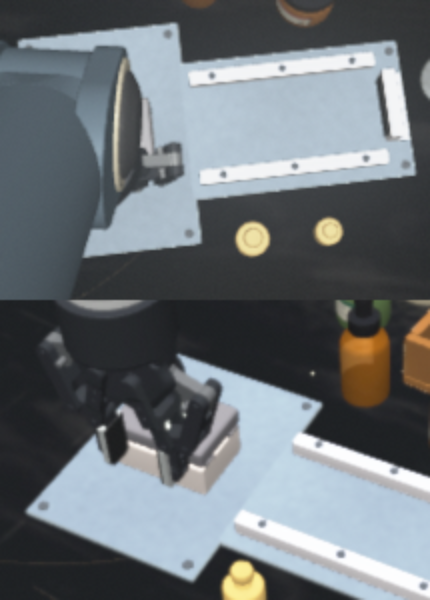

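View pics/wrist2.png

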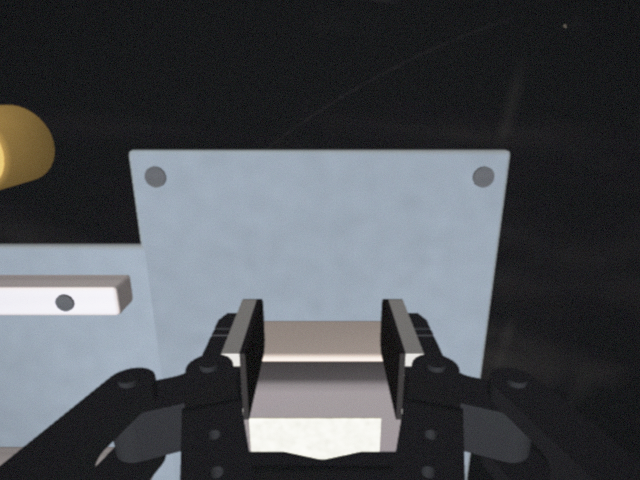

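```bash
python3 - <<'E'
from h import *
f=grab('wrist')
for n,p,z in [('near edgeL',(150,135),.005),('near edgeR',(150,505),.005),('boxL',(320.5,270),.005),('boxR',(320.5,375),.005),('boxlidL',(417,255),.05),('lidR',(417,378),.05),('railtopL',(314,10),.019),('railtopR',(314,120),.019),('hole',(302,64),.019)]:
    print(n,dk(ray(f,p,z))*1000)
E
```

```text
near edgeL [-29.9 -99.1]
near edgeR [-169.6  -99.2]
boxL [-78.2 -26.7]
boxR [-123.3  -26.8]
boxlidL [-77.8 -15.2]
lidR [-119.5  -15.2]
railtopL [ 21.4 -37.4]
railtopR [-21.6 -37.4]
hole [ -0.6 -42.6]
```

>>> {"fn": "arm_command", "kwargs": {"rows": [[[-1.5,-0.2,0,0,0,0],[-3.0,-0.4,0,0,0,0],[-3.0,-0.4,3,0,0,-0.15],[-3.0,0,6,0,0,-0.33],[-2,3,7,0,0,-0.51],[0,6,7,0,0,-0.69],[2,9,7,0,0,-0.87],[3,10,7,0,0,-1.05]]], "gripper": 0.4}}

```text
clock: 6.48
tcp_pos: [0.5331, 0.1287, 0.0963]
eef_rot: [0.317, 0.632, -0.316, 0.632]
force: [0.5, -0.9, -0.8]
width: 0.304
```

>>> {"fn": "arm_command", "kwargs": {"rows": [[[0,0,0,0,0,-0.17],[0,0,0,0,0,-0.34],[0,0,0,0,0,-0.52],[0,0,0,0,0,-0.52]]]}}

```text
clock: 6.98
tcp_pos: [0.5322, 0.1263, 0.0961]
eef_rot: [0.467, 0.531, -0.467, 0.531]
force: [-0.1, 0.2, 0.1]
width: 0.303
```

```bash
python3 - <<'E'
from h import *
from scipy.spatial.transform import Rotation as Ro
st()
f=grab('top','top3.png');f=grab('scene','scene3.png');f=grab('wrist','wrist3.png')
st();s=manip.get_state();R=Ro.from_quat(s['eef_rot']).as_matrix();print(R.round(3),np.arctan2(R[1,1],R[0,1]))
a=cv2.imread('pics/top3.png')[190:340,200:415];b=cv2.imread('pics/scene3.png')[150:300,140:355]
cv2.imwrite('pics/c3.png',cv2.resize(np.vstack([a,b]),None,fx=2,fy=2))
E
```

```text
6.975 [0.5322 0.1263 0.0961] dock [-0.1952 -0.0003] F [-0.1  0.2  0.1] rot [ 0.467  0.531 -0.467  0.531] [-0.8   0.49  0.64  2.   -0.41  0.79  0.21]
7.125 [0.5328 0.1264 0.0963] dock [-0.1953  0.0002] F [-0.   0.3  0.2] rot [ 0.467  0.531 -0.467  0.531] [-0.8   0.49  0.64  1.99 -0.41  0.79  0.21]
[[-0.     0.992  0.127]
 [ 0.     0.127 -0.992]
 [-1.    -0.    -0.   ]] 0.12720079652633307
```

View pics/c3.png

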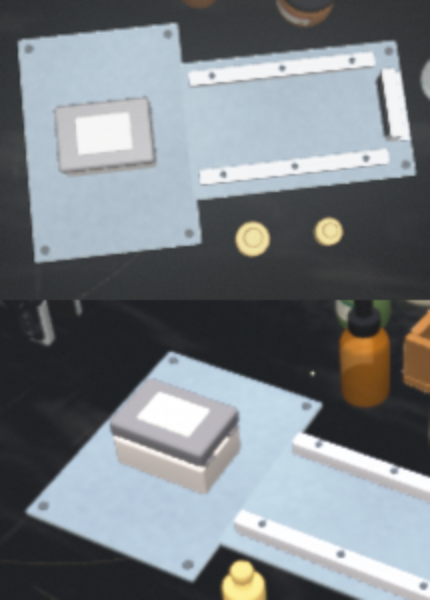

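View pics/wrist3.png

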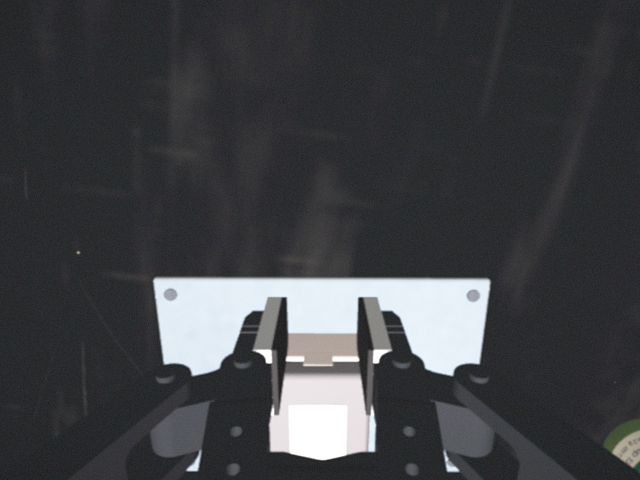

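```bash
python3 - <<'E'
from h import *
f=grab('wrist')
for n,p,z in [('apL',(279,155),.005),('apR',(279.5,489),.005),('boxL',(333,295),.005),('boxR',(333,350),.005)]:
    print(n,dk(ray(f,p,z))*1000)
a=cv2.imread('pics/top3.png')[200:330,200:340]
cv2.imwrite('pics/z3.png',cv2.resize(a,None,fx=5,fy=5,interpolation=cv2.INTER_CUBIC))
E
```

```text
apL [-171.   -97.3]
apR [-171.4  100.1]
boxL [-135.1  -15.2]
boxR [-135.2   18.7]
```

View pics/z3.png

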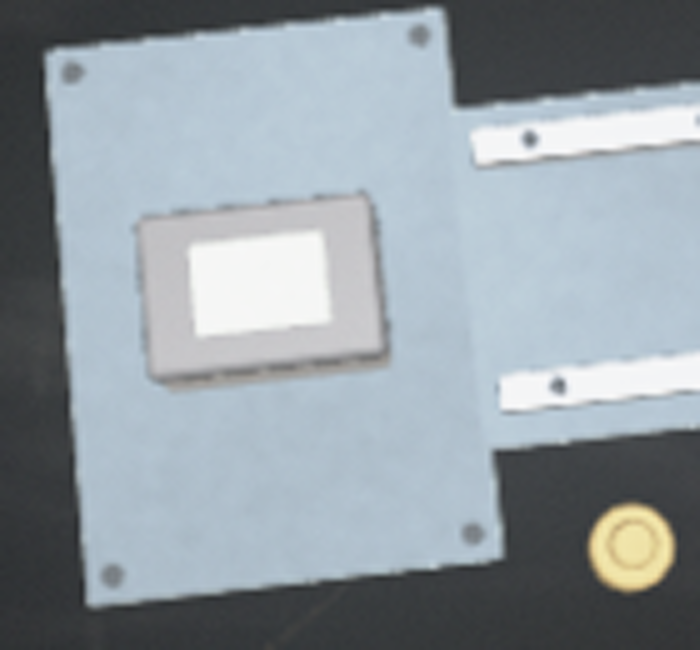

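```bash
python3 - <<'E'
from fit import *
ft=grab('top')
T=lambda p:(200+(p[0]+.5)/5-.5,200+(p[1]+.5)/5-.5)
B=dict(a=(-.04,.028,.05),b=(.04,.028,.05),c=(.04,-.028,.05),d=(-.04,-.028,.05))
t=dict(a=(138,216),b=(368,195),c=(388,356),d=(151,378))
P,r=fit([(ft,B[k],T(v)) for k,v in t.items()],[.55,.03,-1.44]);print(P,dk(P),P[2]+1.4464,r.round(1))
E
```

```text
[ 0.54193684  0.02678635 -1.45796771] [-0.0953 -0.0031] -0.011567708515004105 [-0.3 -0.1  1.1 -0.5  0.1  0.  -0.6  0.5]
```

>>> {"fn": "arm_command", "kwargs": {"rows": [[[0,0,-4,0,0,0],[0,0,-7,0,0,0],[0.12,-1.0,-7,0,0,0],[0.25,-2.0,-7,0,0,0],[0.37,-3.0,-7,0,0,0],[0.45,-3.6,-7,0,0,0],[0.5,-4.0,-7,0,0,0],[0.55,-4.4,-7,0,0,0]]]}}

```text
clock: 8.22
tcp_pos: [0.5388, 0.0824, 0.0265]
eef_rot: [0.468, 0.53, -0.468, 0.53]
force: [0.4, -0.4, -0.2]
width: 0.3
```

>>> {"fn": "arm_command", "kwargs": {"rows": [[[0.04,-0.3,0,0,0,0],[0.08,-0.6,0,0,0,0],[0.11,-0.9,0,0,0,0],[0.15,-1.2,0,0,0,0],[0.19,-1.5,0,0,0,0],[0.22,-1.8,0,0,0,0],[0.26,-2.1,0,0,0,0],[0.3,-2.4,0,0,0,0]]]}}

```text
clock: 9.22
tcp_pos: [0.5418, 0.0582, 0.0263]
eef_rot: [0.468, 0.53, -0.468, 0.53]
force: [-0.5, 2.5, 0.7]
width: 0.304
```

```bash
cat > look.py <<'E'
from h import *
import sys
n=sys.argv[1]
st()
grab('top','top%s.png'%n);grab('scene','scene%s.png'%n);grab('wrist','wrist%s.png'%n)
st()
a=cv2.imread('pics/top%s.png'%n)[190:320,200:415];b=cv2.imread('pics/scene%s.png'%n)[170:320,190:415]
a=cv2.resize(a,(600,363));b=cv2.resize(b,(600,400))[:237+130]
c=np.vstack([a,b])[:720];c=cv2.resize(c,None,fx=.82,fy=.82);cv2.imwrite('pics/c%s.png'%n,c)
E
python3 look.py 4
```

```text
9.225 [0.5418 0.0582 0.0263] dock [-0.1265  0.0007] F [-0.5  2.5  0.7] rot [ 0.468  0.53  -0.468  0.53 ] [-0.6   0.59  0.55  2.04 -0.5   0.65  0.41]
9.375 [0.5418 0.0576 0.0263] dock [-0.1259  0.0007] F [ 0.8 -1.1  1.9] rot [ 0.468  0.53  -0.468  0.53 ] [-0.6   0.59  0.55  2.04 -0.5   0.65  0.41]
```

View pics/c4.png

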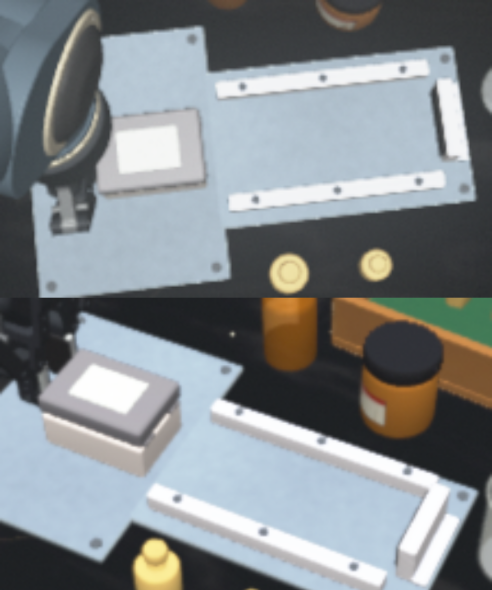

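View pics/wrist4.png

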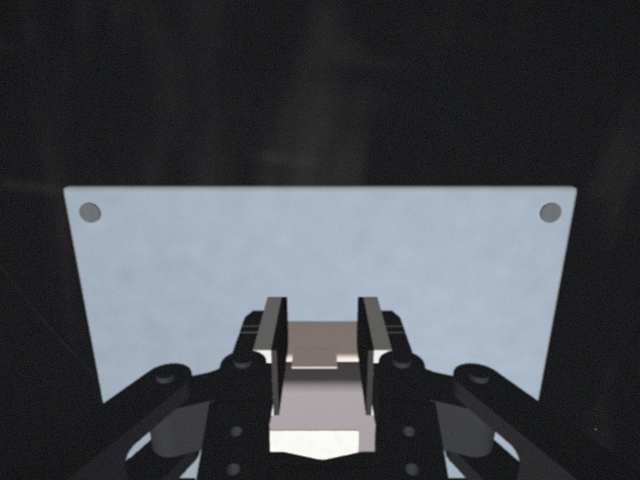

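>>> {"fn": "arm_command", "kwargs": {"rows": [[[0.05,-0.4,0,0,0,0],[0.1,-0.8,0,0,0,0],[0.15,-1.2,0,0,0,0],[0.2,-1.6,0,0,0,0],[0.25,-2.0,0,0,0,0],[0.3,-2.4,0,0,0,0],[0.35,-2.8,0,0,0,0],[0.4,-3.2,0,0,0,0]]]}}

```text
clock: 10.38
tcp_pos: [0.5458, 0.0261, 0.0263]
eef_rot: [0.468, 0.53, -0.468, 0.53]
force: [-0.3, 1.8, -1.7]
width: 0.301
```

>>> {"fn": "arm_command", "kwargs": {"rows": [[[0.05,-0.4,0,0,0,0],[0.1,-0.8,0,0,0,0],[0.15,-1.2,0,0,0,0],[0.2,-1.6,0,0,0,0],[0.25,-2.0,0,0,0,0],[0.3,-2.4,0,0,0,0],[0.35,-2.8,0,0,0,0],[0.4,-3.2,0,0,0,0]]]}}

```text
clock: 11.38
tcp_pos: [0.5498, -0.0059, 0.0263]
eef_rot: [0.468, 0.53, -0.468, 0.53]
force: [0.5, 1.3, -0.7]
width: 0.298
```

```bash
python3 look.py 5; python3 - <<'E'
import cv2
a=cv2.imread('pics/top5.png')[200:320,260:420]
cv2.imwrite('pics/z5.png',cv2.resize(a,None,fx=5,fy=5,interpolation=cv2.INTER_CUBIC))
E
```

```text
11.375 [ 0.5498 -0.0059  0.0263] dock [-0.0619  0.0007] F [ 0.5  1.3 -0.7] rot [ 0.468  0.53  -0.468  0.53 ] [-0.48  0.59  0.55  2.02 -0.49  0.66  0.52]
11.525 [ 0.55   -0.0064  0.0265] dock [-0.0614  0.0008] F [ 0.6 -0.1 -0.6] rot [ 0.468  0.53  -0.468  0.53 ] [-0.48  0.59  0.55  2.02 -0.49  0.66  0.52]
```

View pics/c5.png

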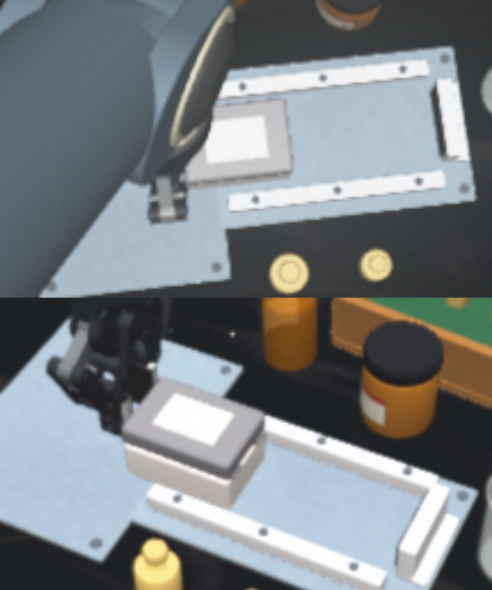

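View pics/z5.png

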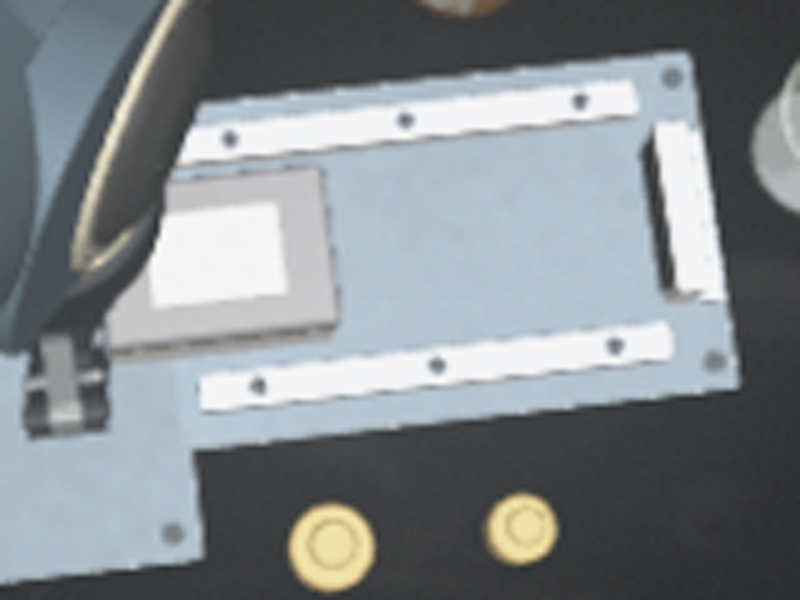

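View pics/wrist5.png

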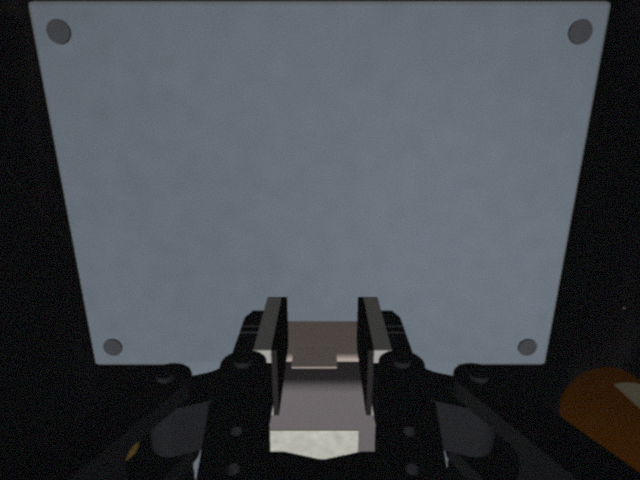

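```bash
python3 - <<'E'
from h import *
ft=grab('top')
T=lambda p:(200+(p[1]+.5)/5-.5,260+(p[0]+.5)/5-.5)
for n,p,z in [('frontfar',(322,168),.05),('frontnear',(338,325),.05),('botrear near',(118,360),.005),('nearlid rear',(110,345),.05),('nearR in',(670,323),.019),('nearL in',(200,377),.019),('farL in',(185,163),.019),('farR in',(636,114),.019),('stop far',(690,122),.035),('stop near',(722,300),.035)]:
    print(n,dk(ray(ft,T(p),z))*1000)
E
```

```text
frontfar [29.4 23.5]
frontnear [ 28.4 -30.5]
botrear near [-47.5 -27.8]
nearlid rear [-48.1 -28.6]
nearR in [145.5 -38.5]
nearL in [-19.5 -38.8]
farL in [-16.4  37.1]
farR in [144.3  37. ]
stop far [159.6  28.6]
stop near [161.3 -34.6]
```

>>> {"fn": "arm_command", "kwargs": {"rows": [[[0.05,-0.4,0,0,0,0],[0.1,-0.8,0,0,0,0],[0.15,-1.2,0,0,0,0],[0.2,-1.6,0,0,0,0],[0.25,-2.0,0,0,0,0],[0.3,-2.4,0,0,0,0],[0.35,-2.8,0,0,0,0],[0.4,-3.2,0,0,0,0]]]}}

```text
clock: 12.58
tcp_pos: [0.5538, -0.0378, 0.0264]
eef_rot: [0.468, 0.53, -0.468, 0.53]
force: [-0.7, 2.6, 2.3]
width: 0.304
```

>>> {"fn": "arm_command", "kwargs": {"rows": [[[0.05,-0.4,0,0,0,0],[0.1,-0.8,0,0,0,0],[0.15,-1.2,0,0,0,0],[0.2,-1.6,0,0,0,0],[0.25,-2.0,0,0,0,0],[0.3,-2.4,0,0,0,0],[0.35,-2.8,0,0,0,0],[0.4,-3.2,0,0,0,0]]]}}

```text
clock: 13.58
tcp_pos: [0.5578, -0.0699, 0.0263]
eef_rot: [0.468, 0.53, -0.468, 0.53]
force: [-0.4, 3.7, 2.2]
width: 0.299
```

```bash
python3 look.py 6; python3 - <<'E'
import cv2
a=cv2.imread('pics/top6.png')[200:320,260:420]
cv2.imwrite('pics/z6.png',cv2.resize(a,None,fx=5,fy=5,interpolation=cv2.INTER_CUBIC))
E
```

```text
13.575 [ 0.5578 -0.0699  0.0263] dock [0.0026 0.0006] F [-0.4  3.7  2.2] rot [ 0.468  0.53  -0.468  0.53 ] [-0.35  0.61  0.54  2.   -0.49  0.67  0.63]
13.725 [ 0.5577 -0.0707  0.0263] dock [0.0034 0.0005] F [ 0.2 -0.1 -0.5] rot [ 0.468  0.53  -0.468  0.53 ] [-0.35  0.61  0.54  2.   -0.49  0.67  0.63]
```

View pics/c6.png

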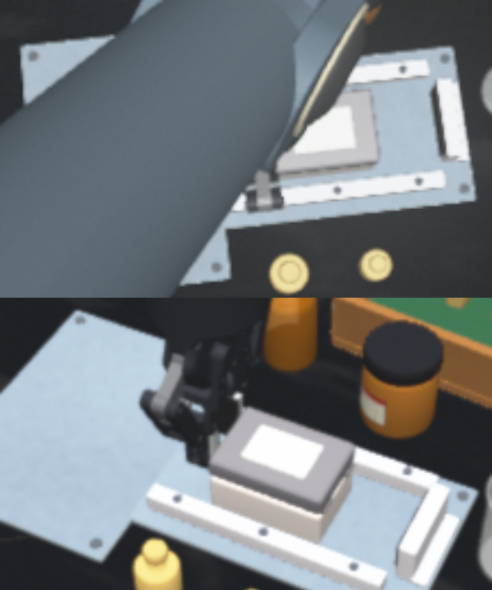

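View pics/z6.png

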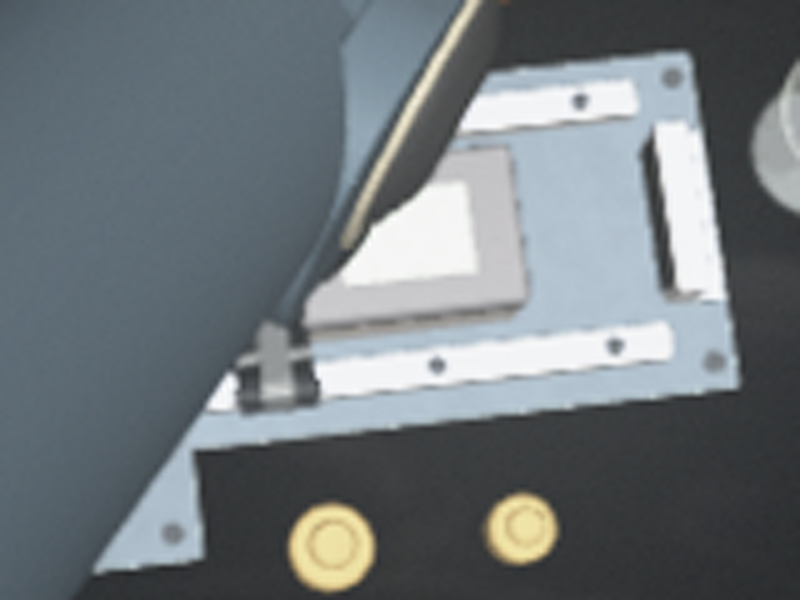

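>>> {"fn": "arm_command", "kwargs": {"rows": [[[0.05,-0.4,0,0,0,0],[0.1,-0.8,0,0,0,0],[0.15,-1.2,0,0,0,0],[0.2,-1.6,0,0,0,0],[0.25,-2.0,0,0,0,0],[0.3,-2.4,0,0,0,0],[0.35,-2.8,0,0,0,0],[0.4,-3.2,0,0,0,0]]]}}

```text
clock: 14.72
tcp_pos: [0.5618, -0.1018, 0.0263]
eef_rot: [0.468, 0.53, -0.468, 0.53]
force: [0.8, 1.3, -0.5]
width: 0.297
```

>>> {"fn": "arm_command", "kwargs": {"rows": [[[0.03,-0.2,0,0,0,0],[0.05,-0.4,0,0,0,0],[0.08,-0.6,0,0,0,0],[0.1,-0.8,0,0,0,0],[0.12,-1.0,0,0,0,0],[0.14,-1.1,0,0,0,0],[0.15,-1.2,0,0,0,0]]]}}

```text
clock: 15.6
tcp_pos: [0.5633, -0.1135, 0.0264]
eef_rot: [0.468, 0.53, -0.468, 0.53]
force: [-0.4, 2.4, 1.2]
width: 0.298
```

```bash
python3 look.py 7; python3 - <<'E'
import cv2
a=cv2.imread('pics/top7.png')[200:320,260:420]
cv2.imwrite('pics/z7.png',cv2.resize(a,None,fx=5,fy=5,interpolation=cv2.INTER_CUBIC))
E
```

```text
15.6 [ 0.5633 -0.1135  0.0264] dock [0.0465 0.0007] F [-0.4  2.4  1.2] rot [ 0.468  0.53  -0.468  0.53 ] [-0.27  0.62  0.54  1.97 -0.49  0.69  0.69]
15.75 [ 0.5633 -0.1137  0.0264] dock [0.0468 0.0007] F [-0.5  0.7  0.1] rot [ 0.468  0.53  -0.468  0.53 ] [-0.27  0.62  0.54  1.97 -0.49  0.69  0.69]
```

View pics/z7.png

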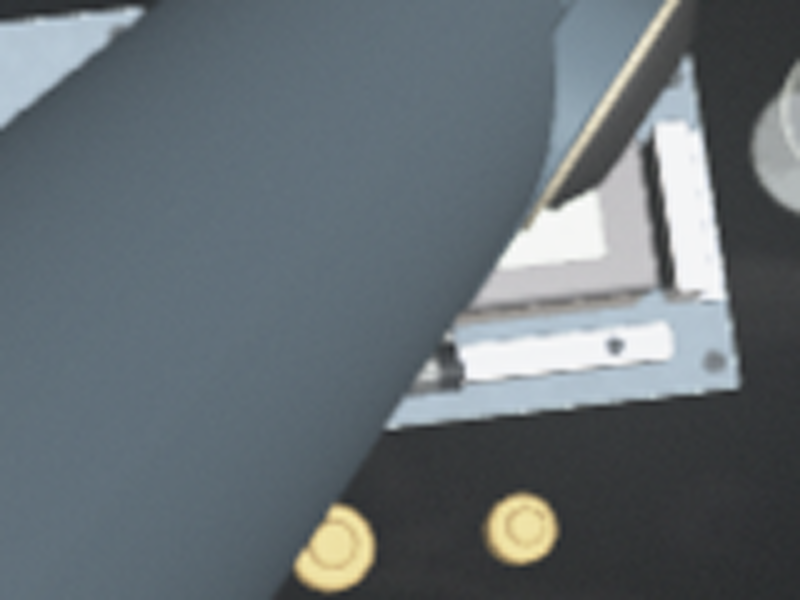

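>>> {"fn": "arm_command", "kwargs": {"rows": [[[0.01,-0.1,0,0,0,0],[0.02,-0.2,0,0,0,0],[0.04,-0.3,0,0,0,0],[0.04,-0.35,0,0,0,0]]]}}

```text
clock: 16.25
tcp_pos: [0.5638, -0.1171, 0.0264]
eef_rot: [0.468, 0.53, -0.468, 0.53]
force: [-1.1, 1.9, 1.4]
width: 0.303
```

>>> {"fn": "arm_command", "kwargs": {"rows": [[[0.01,-0.1,0,0,0,0]]]}}

```text
clock: 16.38
tcp_pos: [0.5638, -0.118, 0.0264]
eef_rot: [0.468, 0.53, -0.468, 0.53]
force: [-0.5, 2.5, 0.0]
width: 0.303
```

>>> {"fn": "arm_command", "kwargs": {"rows": [[[0.01,-0.1,0,0,0,0]]]}}

```text
clock: 16.5
tcp_pos: [0.5639, -0.1191, 0.0264]
eef_rot: [0.468, 0.53, -0.468, 0.53]
force: [0.1, 2.8, 1.2]
width: 0.297
```

>>> {"fn": "arm_command", "kwargs": {"rows": [[[0.01,-0.1,0,0,0,0]]]}}

```text
clock: 16.62
tcp_pos: [0.564, -0.1201, 0.0264]
eef_rot: [0.468, 0.53, -0.468, 0.53]
force: [1.0, 3.4, 2.6]
width: 0.3
```

>>> {"fn": "arm_command", "kwargs": {"rows": [[[0.01,-0.1,0,0,0,0]]]}}

```text
clock: 16.75
tcp_pos: [0.564, -0.1201, 0.0264]
eef_rot: [0.468, 0.531, -0.467, 0.53]
force: [-1.4, 6.2, 3.8]
width: 0.301
```

```bash
python3 look.py 8; python3 - <<'E'
import cv2
a=cv2.imread('pics/scene8.png')[200:300,250:410]
cv2.imwrite('pics/z8.png',cv2.resize(a,None,fx=5,fy=5,interpolation=cv2.INTER_CUBIC))
E
```

```text
16.75 [ 0.564  -0.1201  0.0264] dock [0.0532 0.0006] F [-1.4  6.2  3.8] rot [ 0.468  0.531 -0.467  0.53 ] [-0.26  0.62  0.53  1.96 -0.49  0.69  0.71]
16.9 [ 0.564  -0.1201  0.0264] dock [0.0532 0.0006] F [-1.1  4.4  3.5] rot [ 0.468  0.531 -0.467  0.53 ] [-0.26  0.62  0.53  1.96 -0.49  0.69  0.71]
```

View pics/z8.png

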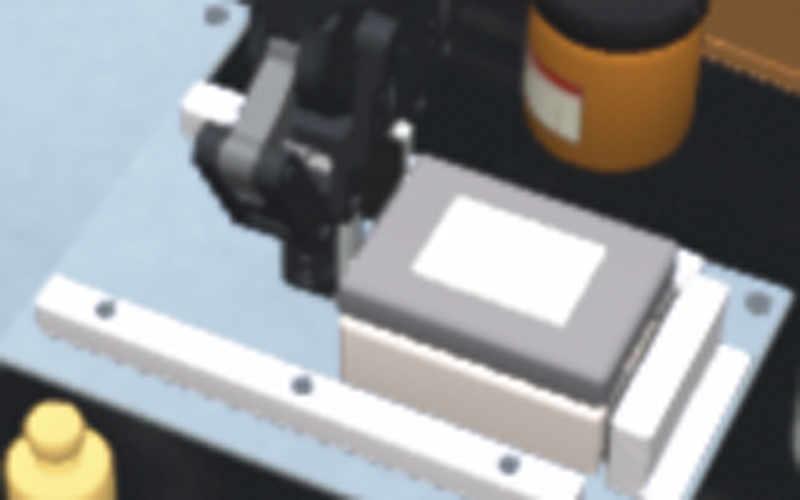

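>>> {"fn": "arm_command", "kwargs": {"rows": [[[0.01,-0.1,0,0,0,0],[0.02,-0.2,0,0,0,0],[0.02,-0.2,0,0,0,0],[0.02,-0.2,0,0,0,0]]]}}

```text
clock: 17.4
tcp_pos: [0.564, -0.1201, 0.0263]
eef_rot: [0.468, 0.532, -0.467, 0.529]
force: [-1.8, 8.1, 5.8]
width: 0.302
```

```bash
python3 -c "
from h import *
st();s=manip.get_state();print(np.round(s['ft_torque'],2))"
```

```text
17.4 [ 0.564  -0.1201  0.0263] dock [0.0532 0.0006] F [-1.8  8.1  5.8] rot [ 0.468  0.532 -0.467  0.529] [-0.25  0.62  0.53  1.96 -0.49  0.69  0.71]
[ 1.71  0.37 -0.05]
```

>>> {"fn": "arm_command", "kwargs": {"rows": [[[-0.05,0.4,0,0,0,0],[-0.12,1.0,0,0,0,0],[-0.25,2.0,0,0,0,0],[-0.37,3.0,0,0,0,0],[-0.5,4.0,2,0,0,0],[-0.8,6,6,0,0,0],[-1.5,9,11,0,0,0],[-2.5,13,16,0,0,0]]]}}

```text
clock: 18.4
tcp_pos: [0.5393, 0.0062, 0.1859]
eef_rot: [0.468, 0.53, -0.468, 0.53]
force: [0.8, 1.1, 0.8]
width: 0.301
```

>>> {"fn": "arm_command", "kwargs": {"rows": [[[-1,5,2,0,0,0],[-3,10,3,0,0,0],[-5,15,3,0,0,0],[-7,19,3,0,0,0],[-7,19,3,0,0,0],[-7,19,3,0,0,0]]]}}

```text
clock: 19.15
tcp_pos: [0.4696, 0.195, 0.2146]
eef_rot: [0.468, 0.53, -0.468, 0.53]
force: [0.1, -1.3, 1.1]
width: 0.301
```

```bash
python3 look.py 9; python3 - <<'E'
import cv2
a=cv2.imread('pics/top9.png')[200:320,260:420]
cv2.imwrite('pics/z9.png',cv2.resize(a,None,fx=5,fy=5,interpolation=cv2.INTER_CUBIC))
E
```

```text
19.15 [0.4696 0.195  0.2146] dock [-0.2712 -0.0539] F [ 0.1 -1.3  1.1] rot [ 0.468  0.53  -0.468  0.53 ] [-1.04  0.24  0.68  1.97 -0.18  0.99 -0.16]
19.3 [0.4702 0.1941 0.2146] dock [-0.2702 -0.0535] F [0.1 0.7 0.2] rot [ 0.469  0.529 -0.468  0.53 ] [-1.04  0.24  0.68  1.97 -0.18  0.99 -0.16]
```

View pics/z9.png

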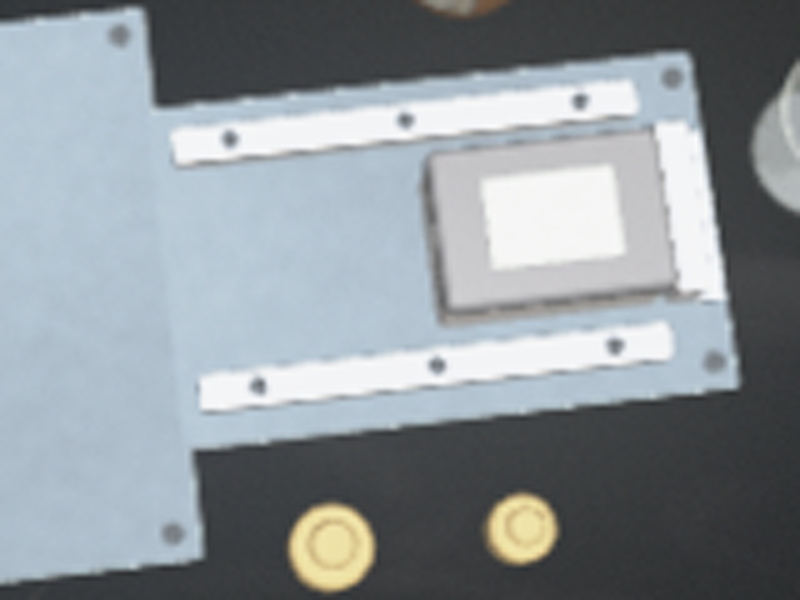

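View pics/scene9.png

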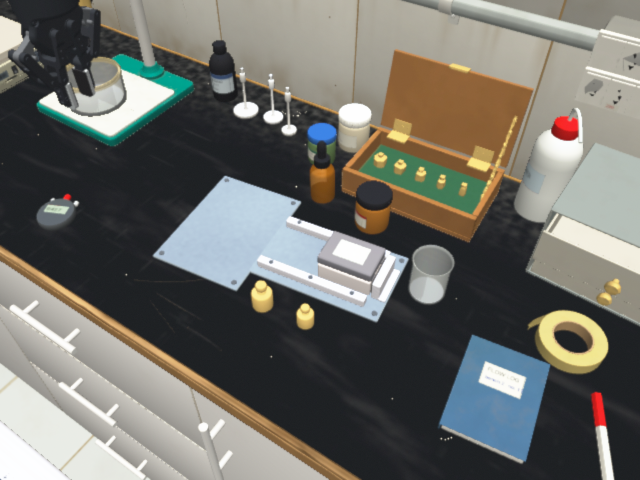

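```bash
python3 - <<'E'
from fit import *
ft=grab('top')
T=lambda p:(260+(p[0]+.5)/5-.5,200+(p[1]+.5)/5-.5)
B=dict(a=(-.04,.028,.05),b=(.04,.028,.05),c=(.04,-.028,.05),d=(-.04,-.028,.05))
t=dict(a=(430,155),b=(652,130),c=(674,288),d=(447,310))
P,r=fit([(ft,B[k],T(v)) for k,v in t.items()],[.56,-.17,-1.44]);print(dk(P),P[2]+1.4464,r.round(1))
st(); print(order.sign_off())
E
```

```text
[ 0.1043 -0.003 ] -0.006392061702154672 [-1.2 -0.6  0.8 -0.4  1.   0.2 -0.7  0.8]
19.35 [0.4702 0.1942 0.2146] dock [-0.2703 -0.0535] F [-0.8  0.6 -0.7] rot [ 0.469  0.529 -0.468  0.53 ] [-1.04  0.24  0.68  1.97 -0.18  0.99 -0.16]
the job is handed in; nothing more can be done
None
```

The slide box is home against the stop, and the job is handed in at 19.4 s. I squared and centred the box with two fingertips on its near side. Then I pushed its rear face down the lane with the fingertips above rail height, pressed it lightly (about 8 N) against the stop and drew the hand clear.

- **Position:** the last picture fit puts the box centre at dock x = +104.3 mm (home is +105), y about −3 mm, and yaw −0.006 rad. The TCP stopped advancing as the force rose, which agrees with contact at the stop.
- **Rails:** in the top view at the end the gap to each rail is clear, roughly 8 mm on the near side. I saw no contact in the pictures taken during the push.
- **Bystanders:** the jar, bottle, weights and beaker look unmoved in the final pictures. I checked this by eye only, not by measuring.
- **Disagreement:** while squaring the box, the wrist camera put it about +0.5 mm to the far side of the lane's centre line. The top camera put it 2 to 3 mm to the near side. The gap is about the size of the camera calibration error and my corner-picking error, so I left it.

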